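# Find the high spot of a band-saw wheel with a plunger indicator

## Robot

A 6-joint arm with a two-finger parallel gripper is mounted at the origin on the work surface. World frame = base frame: x ahead of the robot, y to its left, z up, the work surface at z = 0. Lengths are in mm, angles in rad, forces in N, time in s.
With the tool pointing down it reaches from about 350 to 775 mm from the base axis. Payload 5.5 kg.
Tool frame: the origin (TCP) lies between the finger pads; the fingertips stand robot.tip_extent ahead of it and the grasp point (between the pads) lies 3 mm ahead of it (robot.tip_extent is the distance from the TCP to the fingertips, in mm); z points along the fingers, y is the line along which they close (so a half turn about z gives the same grasp; the last joint's range is limited). The gripper opens to 85 mm and grips with 20 to 120 N. Pads are 22 mm wide; open, the fingers measure 114 mm over their backs; the gripper's body (76 mm by 85 mm) begins 54 mm behind the grasp point. The pads swing forward as they close: fully open they stand 13 mm farther back than shut.
Start: joints at [0.973, 0.313, 0.046, 1.304, 0, 1.431], TCP at [254.166, 515.821, 232.623] pointing down, gripper open.
Joint ranges: [-2.76, 2.76], [-0.86, 1.69], [-1.03, 1.26], [-2.2, 2.34], [-1.47, 1.5], [-3.14, 3.14]. Speed limits (rad/s): [2.57, 2.57, 3.14, 3.14, 3.14, 3.14].

## Interface

Orientations are given as [roll, pitch, yaw] about the fixed x, y, z axes, in that order (R = Rz(yaw) Ry(pitch) Rx(roll)).
In Python, from workcell import state, optics, order, robot gives the robot as it stands.
- The arm moves only by the tool step_arm, never from a script. Its arguments are lists of equal length, an entry for each row: "gripper": the opening, from 0 (shut) to 1 (fully open); "translation": the shift along the tool's x, y, z in cm, a list of three; "yaw": the turn about the tool's z in rad. A call has 1 to 20 rows; each row shifts and turns the commanded pose from where the row before left it, along the tool's axes as they then stand; what a row does not reach is not made up. A row lasts 1/8 s, in which the tool goes at most 62.5 mm and 10.7 degrees, less where a joint would pass 70% of its speed; a pose out of reach is approached as far as the arm can. A call is refused whole if a number of a shift passes 6.25 or a number of a turn 0.188, either way. A call with a gripper value outside its range is refused whole. The fingers move at their own pace and stop on an object; "newtons" is the grip in N (left out, the last holds). Time passes only in rows, so rows that do not move let the fingers close. It gives the time, the measured TCP pose, the force, the opening and the grip force at its end, in the units of the state.
- state(): the state, without advancing time (a new reading comes with each control period).
- optics.grab_frame(name): name is "scene" or "top" or "wrist"; returns the picture (400x640x3 uint8, red, green, blue); there is no depth.
- optics.camera_params(name): a dict with "fx", "fy", "cx", "cy" (pixels), "rvec" (rotation vector, rad) and "tvec" (3), from world to camera coordinates, as OpenCV has them; the wrist camera has in their place "T_tool_cam" (4x4, takes a point from camera to tool coordinates, whose origin is the TCP and whose axes are the flange's). Camera axes: x right, y down, z forward; pixel columns grow to the right and rows downward; lengths in mm; the calibration is good to about 2 mm. A picture is of the moment at which its call begins: read the wrist's pose just before it. camera_params takes no time and is no camera call.
- order.finish_job(): hands the job in; it is judged then, once.
The state is a dict: "t": time; "joint_positions": joint angles; "dq": joint speeds; "joint_efforts": joint torques, N m; "position": TCP position; "ee_rot": TCP orientation; "wrist_force": force on the tool from outside, world axes, zero at the start; "moment": the same for the moment, N m; "opening": finger opening in mm; "finger_force": force on a finger pad.
Only numpy, scipy, OpenCV 4.12 (cv2) and the standard library are available. Lean on these libraries where they do the work, as an engineer would, in place of code of your own. Each camera call takes 0.05 s, during which the arm holds its last target. There are 200 camera calls.

## Task

Slide the dial indicator along its rail by the yellow grip until its plunger is pressed a third to a half of its travel into the wheel's tyre, and let go. Then turn the wheel by the red crank through a full turn counter-clockwise (seen from above), with the plunger pressed lightly on the tyre all the way round and never bottomed out, and leave the wheel standing with the highest spot of the whole tyre against the plunger, the crank released. Keep your fingers off the plunger and leave the other things on the bench and stand where they are.

Things in the scene. Friction and masses are not known exactly. Their poses are not given: they have to be found in the camera images.
- stand: Green steel truing stand, fixed to the bench: plate 240 x 430 x 15 mm. Origin on the wheel's upright axis at bench height; its y axis points level from the wheel axis along the indicator's rail; z up. The plate reaches from y = -120 to y = 310 mm.
- turnplate: Blue turn plate, disc 224 mm across, top 66 mm above the bench, clamped over the rubber-tyred band-saw wheel; both turn together about the upright axis, either way, without limit. Origin on the axis at bench height, z up; the crank stands on its -y axis. Turning takes 3 to 6 N at the crank; it stays where it is left.
- wheel_axis (a point): Point on the wheel's axis, 47 mm above the bench, level with the plunger. The black tyre under the plate (35 to 60 mm above the bench) has 100 mm radius and three smooth lumps about 45 degrees wide: one of 7 mm (highest spot, radius 107 mm), two of 3.5 to 4 mm. Their places relative to the crank are unknown, hidden by the plate. The highest starts at least 45 degrees from the plunger.
- crank_grip (a point): Centre of the red crank grip: upright free-spinning sleeve 18 mm in diameter, 45 mm tall (75 to 120 mm above the bench), centre 97.5 mm above the bench, 65 mm from the wheel axis. It spins on its pin, so it can be held with a fixed hand while it is carried round the circle. The highest thing near it below is the crank arm at 72 mm (hub nut 76 mm).
- carriage (a joint): How far the indicator has been slid along its rail towards the wheel, m: 0 fully back, 0.061 fully forward (end stop). At 0 the free plunger tip is 145 mm from the wheel axis. Rail friction about 9 N holds it where it is left.
- carriage_grip (a point): Centre of the graspable top of the yellow upright grip on the indicator's carriage: 14 mm thick along the stand's y axis, 30 mm wide across, top 105 mm above the bench, this point 91 mm above the bench; it slides along the stand's y axis (towards -y = towards the wheel). The dial in front of it, 66 mm across, centred 46 mm nearer to the wheel, is 64 mm high.
- plunger: Sprung plunger of the indicator, brass rod with a steel ball of 10 mm, level, pointing at the wheel axis along the stand's -y axis, 47 mm above the bench. Origin at the tip's foremost point. Travel 16 mm; spring 0.8 N at first touch, rising 0.2 N per mm to 4 N; pressed to the end of its travel it is hard, and more than 7 N on the tyre is too much.
- plunger_tip (a point): Foremost point of the plunger's ball, moves with it; its distance from the wheel axis while pressed is the tyre's radius there.
- needle (a joint): Red needle on the indicator's white dial, rad: 0 when the plunger is free, 0.3 rad per mm of plunger travel (4.8 rad at the full 16 mm). At 0 it points to the wheel; it turns clockwise seen from above; scale ticks every mm, longer every 4 mm.
- bearing_tin: Small yellow tin, 36 mm across, 35 mm tall, stands on the stand's plate (15 mm above the bench) beside the rail. Origin at the centre of its underside. Bystander.
- glue: Glue bottle, 60 mm across, 170 mm tall, on the bench. Origin at the centre of its underside. Bystander.
- offcut: Wooden offcut 140 x 60 x 45 mm on the bench. Origin at the centre of its underside. Bystander.
- spanner: Steel spanner 190 mm long lying on the bench. Bystander.

How it is judged:
By the outcome, as a careful person would: the job done as asked, in the order asked, and still so for the second after the job is handed in, with the robot touching nothing.
It also fails if it takes over 72 s, if anything falls off the work surface, if the arm or the gripper's body presses on something with over 40 N, if the wrist force passes 120 N, or if a joint passes its speed limit or range.

## Working session

There is one attempt and no reset: what is moved stays moved. The work goes in short steps, Python scripts to look and compute and a tool call to move; the robot and the scene stay as the last step left them, time stands still between calls to the robot, and variables do not carry over. Pictures are saved under pics/ and viewed, at most 10 in all, crops included, and the job is handed in when it is done.

Besides the shell and the picture viewer there is one more tool, called after ">>>" as name([rows], argument=value, ...), one row to a line, values as JSON. step_arm: Moves the arm, as the interface text tells. Its arguments: {"type":"object","properties":{"gripper":{"type":"array"},"translation":{"type":"array"},"yaw":{"type":"array"},"newtons":{"type":"number"}},"required":["gripper","translation","yaw"]}

```bash
mkdir -p pics; ls; python3 - <<'E'
from workcell import state, optics, robot
import cv2,numpy as np
s=state();print(s);print(robot.tip_extent, [a for a in dir(robot) if a[0]!='_'])
ims=[]
for n in("scene","top"):
    im=optics.grab_frame(n);cv2.imwrite(f"pics/{n}0.png",im[:,:,::-1]);print(n,optics.camera_params(n))
print(optics.camera_params("wrist"))
E
```

```text
pics
{'t': 0.0, 'joint_positions': array([ 9.73374227e-01,  3.13995924e-01,  4.49898780e-02,  1.30362748e+00,
       -1.68394768e-05,  1.43121877e+00]), 'dq': array([ 0.00074562,  0.00131156, -0.00109593,  0.00030561, -0.00096134,
       -0.0018802 ]), 'joint_efforts': array([-5.23435992e-04, -4.80631578e+01,  2.98530757e+01,  1.93842757e-02,
       -3.01392147e-04,  1.56282901e-06]), 'position': array([253.86753044, 515.34760784, 231.71589468]), 'ee_rot': array([-3.13977098e+00, -2.38923741e-04,  2.68374791e+00]), 'wrist_force': array([0.65772467, 0.17927743, 0.11804009]), 'moment': array([ 0.01255463,  0.0134217 , -0.03279734]), 'finger_force': 0.0, 'opening': 85.6214095444196}
22.0 ['Unreachable', 'tip_extent']
scene {'fx': 502.74519577630275, 'fy': 502.74519577630275, 'cx': 319.35647700481985, 'cy': 204.25129113353756, 'rvec': array([ 1.13690882,  2.15034331, -1.18568344]), 'tvec': array([ 336.47193165, -158.5409919 , 2044.50137194])}
top {'fx': 446.492770958618, 'fy': 446.492770958618, 'cx': 318.99003805521465, 'cy': 197.59197591966884, 'rvec': array([ 2.13064215, -2.12397807,  0.22681976]), 'tvec': array([ -46.65873746,  538.02709304, 1174.17818408])}
{'fx': 339.8248209227093, 'fy': 339.8248209227093, 'cx': 317.7910706391649, 'cy': 204.31695663562175, 'T_tool_cam': array([[-3.62416060e-04, -9.52311202e-01, -3.05128241e-01,
         7.73910975e+01],
       [ 9.99999926e-01, -3.84161286e-04,  1.12249934e-05,
        -9.72438781e-01],
       [-1.27908145e-04, -3.05128215e-01,  9.52311271e-01,
        -1.41542286e+02],
       [ 0.00000000e+00,  0.00000000e+00,  0.00000000e+00,
         1.00000000e+00]])}
```

View pics/top0.png

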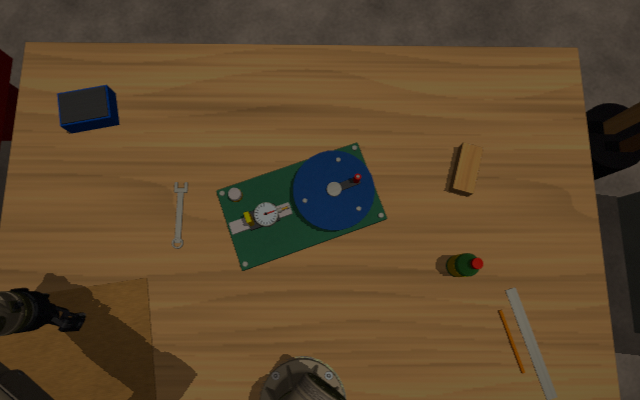

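View pics/scene0.png

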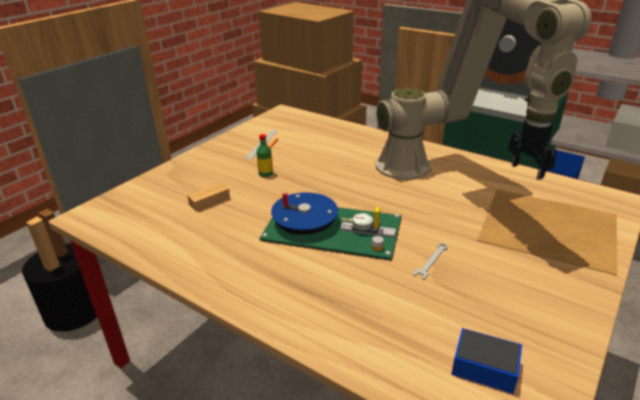

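The top view shows the plate disc at about (333,191), red crank (356,178), yellow grip (247,217), dial (266,214) and tin (235,194). The scene view agrees. Next I'll turn these into positions.

```bash
cat > h.py <<'E'
import cv2,numpy as np
from workcell import state, optics, robot
from scipy.spatial.transform import Rotation as Ro
def cam(n,s=None):
    c=optics.camera_params(n);K=np.array([[c['fx'],0,c['cx']],[0,c['fy'],c['cy']],[0,0,1]])
    if n=='wrist':
        R=Ro.from_euler('xyz',s['ee_rot']).as_matrix();T=np.array(c['T_tool_cam'])
        Rc=R@T[:3,:3];o=R@T[:3,3]+s['position']
    else:
        Rw=cv2.Rodrigues(c['rvec'])[0];Rc=Rw.T;o=-Rc@c['tvec']
    return K,Rc,o
def ray(C,p,z):
    K,Rc,o=C;d=Rc@np.linalg.solve(K,[p[0],p[1],1.]);return o+d*(z-o[2])/d[2]
def proj(C,P):
    K,Rc,o=C;q=K@(Rc.T@(np.asarray(P,float)-o));return q[:2]/q[2]
def grab(n):
    s=state();im=optics.grab_frame(n);return s,im,cam(n,s)
def mask(im,lo,hi,roi=None):
    m=cv2.inRange(cv2.cvtColor(im,cv2.COLOR_RGB2HSV),lo,hi)
    if roi is not None:
        k=np.zeros_like(m);x0,y0,x1,y1=roi;k[y0:y1,x0:x1]=255;m&=k
    return m
def blobs(m,a=8):
    n,l,st,c=cv2.connectedComponentsWithStats(m)
    return [(st[i,4],c[i].round(1),st[i,:4]) for i in range(1,n) if st[i,4]>=a]
E
python3 - <<'E'
from h import *
im=cv2.imread('pics/top0.png')[:,:,::-1].copy();C=cam('top');roi=(200,130,400,280)
print('cam',C[2].round())
b=mask(im,(105,120,40),(125,255,255),roi)
c=max(cv2.findContours(b,0,1)[0],key=cv2.contourArea)
hp=cv2.convexHull(c)[:,0].astype(float)
P=np.array([ray(C,p,66)[:2] for p in hp]);(x,y),r=cv2.minEnclosingCircle(P.astype(np.float32))
A=np.c_[2*P,np.ones(len(P))];s=np.linalg.lstsq(A,(P**2).sum(1),rcond=None)[0]
print('plate',x,y,r,'lsq',s[:2],np.sqrt(s[2]+s[0]**2+s[1]**2))
for nm,m,zs in(('red',mask(im,(0,150,60),(6,255,255),roi)|mask(im,(172,150,60),(180,255,255),roi),(97,120)),('yel',mask(im,(22,150,90),(34,255,255),roi),(91,105)),('white',mask(im,(0,0,140),(180,70,255),roi),(64,))):
    for q in blobs(m): print(nm,q,[ray(C,q[1],z).round(1) for z in zs])
g=mask(im,(60,80,20),(90,255,255),roi);c=max(cv2.findContours(g|b,0,1)[0],key=cv2.contourArea)
rc=cv2.minAreaRect(cv2.convexHull(c));print('rect',[ray(C,p,15).round(1)[:2] for p in cv2.boxPoints(rc)])
cv2.imwrite('pics/crop0.png',cv2.resize(im[140:275,210:395],None,fx=4,fy=4,interpolation=2)[:,:,::-1])
E
```

```text
cam [ 301.  -23. 1257.]
plate 559.0487060546875 -83.73486328125 110.92671203613281 lsq [558.79318776 -83.71763922] 110.26648465513587
red (np.int32(26), array([357.3, 176.6]), array([354, 174,   7,   6], dtype=int32)) [array([ 587.3, -146.7,   97. ]), array([ 581.6, -144.2,  120. ])]
red (np.int32(8), array([269.8, 211.9]), array([267, 211,   7,   3], dtype=int32)) [array([490.6,  84.9,  97. ]), array([486.8,  82.8, 120. ])]
yel (np.int32(57), array([247.1, 216.8]), array([244, 212,   8,  11], dtype=int32)) [array([478.2, 144.8,  91. ]), array([476.1, 142.8, 105. ])]
rect [array([563.4, 252.7]), array([ 719.8, -157.7]), array([ 486.7, -234.7]), array([341.8, 164.4])]
```

View pics/crop0.png

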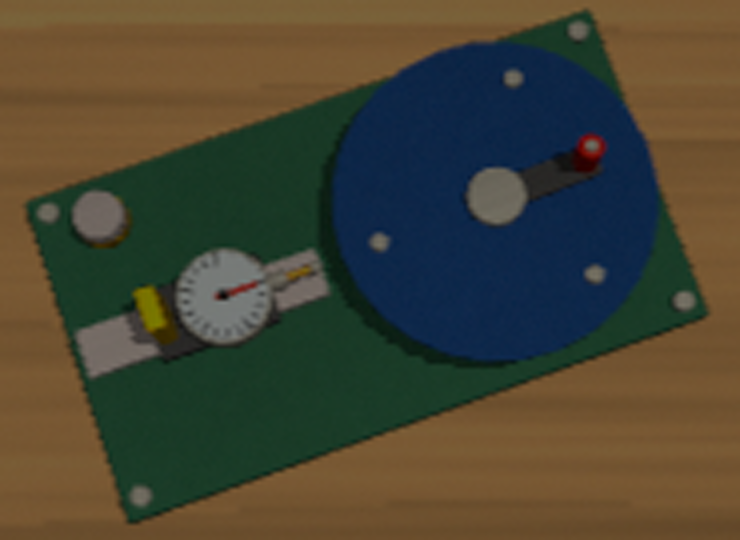

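The crank is 65 mm from the axis, as it should be, and the rail points at about 110°. I'll plan the hover over the yellow grip.

```bash
cat >> h.py <<'E'
def plan(wps,g,p0=None,yaw0=None,step=40,dyaw=.15):
    """wps: list of (x,y,z,yaw); prints rows for step_arm (tool pointing straight down)"""
    s=state();p=np.array(s['position'] if p0 is None else p0,float);w=s['ee_rot'][2] if yaw0 is None else yaw0
    T=[];Y=[]
    for q in wps:
        q=np.array(q,float);dw=(q[3]-w+np.pi)%(2*np.pi)-np.pi
        n=int(max(1,np.ceil(np.linalg.norm(q[:3]-p)/step),np.ceil(abs(dw)/dyaw)))
        ps=p.copy();ws=w
        for k in range(1,n+1):
            t=ps+(q[:3]-ps)*k/n if k==1 else None
            tgt=p0_ if False else (np.array(q[:3])-ps)*(k/n)+ps
            d=tgt-p;c,sn=np.cos(w),np.sin(w)
            r=[round(v/10,2) for v in (c*d[0]+sn*d[1], sn*d[0]-c*d[1], -d[2])]
            T.append(r);dy=round(-(ws+dw*k/n-w),3);Y.append(dy)
            p=p+np.array([c*r[0]+sn*r[1],sn*r[0]-c*r[1],-r[2]])*10;w-=dy
    print(len(T),'"translation":',T,'"yaw":',Y,'"gripper":',[g]*len(T),'end',p.round(1),round(w,3))
E
sed -i '/t=ps+(q/d; s/tgt=p0_ if False else /tgt=/' h.py
python3 -c "
from h import *
plan([(477,143.5,200,3.49)],1)"
```

```text
11 "translation": [[np.float64(-3.31), np.float64(-2.14), np.float64(0.29)], [np.float64(-3.15), np.float64(-2.37), np.float64(0.29)], [np.float64(-2.97), np.float64(-2.6), np.float64(0.29)], [np.float64(-2.77), np.float64(-2.81), np.float64(0.29)], [np.float64(-2.55), np.float64(-3.0), np.float64(0.29)], [np.float64(-2.33), np.float64(-3.18), np.float64(0.29)], [np.float64(-2.09), np.float64(-3.35), np.float64(0.28)], [np.float64(-1.84), np.float64(-3.48), np.float64(0.29)], [np.float64(-1.58), np.float64(-3.62), np.float64(0.29)], [np.float64(-1.31), np.float64(-3.72), np.float64(0.29)], [np.float64(-1.03), np.float64(-3.8), np.float64(0.29)]] "yaw": [np.float64(-0.073), np.float64(-0.074), np.float64(-0.073), np.float64(-0.073), np.float64(-0.073), np.float64(-0.074), np.float64(-0.073), np.float64(-0.073), np.float64(-0.074), np.float64(-0.073), np.float64(-0.073)] "gripper": [1, 1, 1, 1, 1, 1, 1, 1, 1, 1, 1] end [477.  143.5 200. ] 3.49
```

>>> step_arm([
  [-3.31,-2.14,0.29],
  [-3.15,-2.37,0.29],
  [-2.97,-2.6,0.29],
  [-2.77,-2.81,0.29],
  [-2.55,-3.0,0.29],
  [-2.33,-3.18,0.29],
  [-2.09,-3.35,0.29],
  [-1.84,-3.48,0.29],
  [-1.58,-3.62,0.29],
  [-1.31,-3.72,0.29],
  [-1.03,-3.8,0.29],
  [0,0,0],
  [0,0,0],
], yaw=[-0.073,-0.074,-0.073,-0.073,-0.073,-0.074,-0.073,-0.073,-0.074,-0.073,-0.073,0,0], gripper=[1,1,1,1,1,1,1,1,1,1,1,1,1], newtons=30)

```text
t: 1.72
position: [476.8, 143.9, 200.4]
ee_rot: [3.141, -0.001, -2.794]
wrist_force: [0.3, 0.1, 0.6]
opening: 85.1
finger_force: 0.0
```

```bash
sed -i 's/round(v\/10,2)/round(float(v)\/10,2)/; s/dy=round(-(ws+dw\*k\/n-w),3)/dy=round(float(-(ws+dw*k\/n-w)),3)/' h.py; python3 - <<'E'
from h import *
s,im,C=grab('wrist');cv2.imwrite('pics/w1.png',im[:,:,::-1])
print(s['t'],s['position'],s['ee_rot'])
for q in blobs(mask(im,(22,120,70),(34,255,255)),60): print('yel',q,ray(C,q[1],105).round(1))
for q in blobs(mask(im,(0,0,120),(180,60,255)),300): print('white',q,ray(C,q[1],64).round(1))
E
```

```text
1.725 [476.77919787 143.94663016 200.37467404] [ 3.14094751e+00 -9.83592684e-04 -2.79437875e+00]
yel (np.int32(444), array([317.5, 202.6]), array([308, 187,  20,  38], dtype=int32)) [473.7 141.4 105. ]
white (np.int32(5048), array([254.4, 187. ]), array([196, 153, 107,  74], dtype=int32)) [490.9  90.9  64. ]
white (np.int32(1897), array([354. , 179.8]), array([327, 163,  56,  36], dtype=int32)) [456.5 167.7  64. ]
white (np.int32(1726), array([ 21.5, 195.7]), array([  0, 172,  46,  48], dtype=int32)) [565.6 -93.4  64. ]
white (np.int32(1563), array([502.2, 235.3]), array([464, 177,  79, 123], dtype=int32)) [458.8 309.7  64. ]
white (np.int32(981), array([335.5, 271. ]), array([318, 251,  37,  37], dtype=int32)) [541.9 183.5  64. ]
```

View pics/w1.png

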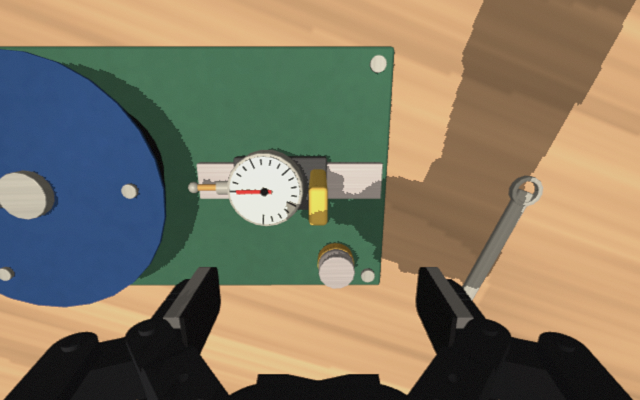

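The wrist view shows the yellow grip's top face around (318,205), the dial centre at (265,190) with its needle at 0, and the plate edge level in the picture. So the tool's y lies along the rail at about 109.9°. I'll descend and grip.

>>> step_arm([
  [0.25,-0.1,2.6],
  [0,0,2.6],
  [0,0,2.6],
  [0,0,2.6],
  [0,0,0],
  [0,0,0],
  [0,0,0],
  [0,0,0],
  [0,0,0],
  [0,0,0],
], yaw=[0,0,0,0,0,0,0,0,0,0], gripper=[1,1,1,1,0.6,0.4,0.2,0,0,0], newtons=30)

```text
t: 3.02
position: [475.9, 142.7, 97.9]
ee_rot: [3.141, 0.002, -2.793]
wrist_force: [-1.6, 2.1, 6.1]
opening: 12.8
finger_force: 33.0
```

>>> step_arm([
  [0,-0.6,0],
  [0,-0.6,0],
  [0,-0.6,0],
  [0,-0.6,0],
  [0,-0.6,0],
  [0,-0.6,0],
  [0,-0.6,0],
  [0,-0.4,0],
  [0,0,0],
], yaw=[0,0,0,0,0,0,0,0,0], gripper=[0,0,0,0,0,0,0,0,0])

```text
t: 4.15
position: [489.9, 103.8, 97.9]
ee_rot: [3.13, 0.003, -2.791]
wrist_force: [-5.4, 18.6, 10.0]
opening: 12.9
finger_force: 33.4
```

```bash
python3 - <<'E'
from h import *
for n in('wrist','top'):
    s,im,C=grab(n);cv2.imwrite(f'pics/{n}2.png',im[:,:,::-1])
    if n=='wrist': w=im
    else: t=cv2.resize(im[120:290,200:400],(640,544),interpolation=2)
print(s['position'],s['wrist_force'])
cv2.imwrite('pics/c2.png',np.hstack([w[60:360,120:520],t[120:420,100:500]])[:,:,::-1])
E
```

```text
[489.92850773 103.77573709  97.88394416] [-5.86806502 18.22632473  9.96792168]
```

View pics/c2.png

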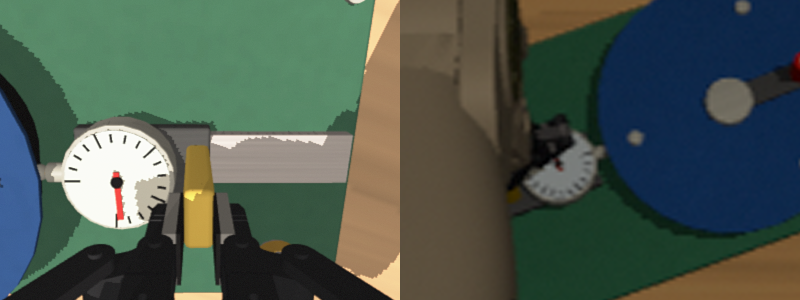

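The needle rests pointing at the wheel (left) and has gone round to almost straight down, about 4.6 rad or 15.4 mm. So the carriage didn't start fully back. I'll back off by about 9 mm.

>>> step_arm([
  [0,0.4,0],
  [0,0.4,0],
  [0,0.3,0],
  [0,0.2,0],
  [0,0,0],
], yaw=[0,0,0,0,0], gripper=[0,0,0,0,0])

```text
t: 4.88
position: [487.9, 109.6, 97.9]
ee_rot: [-3.138, 0.002, -2.795]
wrist_force: [0.6, -4.4, 6.7]
opening: 13.0
finger_force: 33.0
```

```bash
cat >> h.py <<'E'
RA=np.deg2rad(109.9);U=np.array([np.cos(RA),np.sin(RA)])
def needle(im,C,D,show=False):
    """needle angle (rad, clockwise from the wheel direction) about dial centre D (world, z 64) by casting red pixels on z=64"""
    m=mask(im,(0,120,60),(8,255,255))|mask(im,(172,120,60),(180,255,255))
    ys,xs=np.nonzero(m)
    P=np.array([ray(C,p,64)[:2] for p in zip(xs,ys)]).reshape(-1,2)-D
    P=P[np.hypot(*P.T)<36]
    if len(P)<3: return None,len(P)
    far=P[np.hypot(*P.T)>9]
    v=(far if len(far)>2 else P).mean(0)
    a=np.arctan2(v[1],v[0]);return (np.arctan2(-U[1],-U[0])-a)%(2*np.pi),len(P)
def dial(im,C,D0):
    """dial centre: mean of hull of white pixels near guess"""
    m=mask(im,(0,0,110),(180,60,255));ys,xs=np.nonzero(m)
    P=np.array([ray(C,p,64)[:2] for p in zip(xs,ys)]);P=P[np.hypot(*(P-D0).T)<36]
    return np.array(cv2.minEnclosingCircle(P.astype(np.float32))[0]),cv2.minEnclosingCircle(P.astype(np.float32))[1]
E
python3 - <<'E'
from h import *
im=cv2.imread('pics/w1.png')[:,:,::-1].copy()
s=state()
D=s['position'][:2]-46*U
for i in range(1):
    s,im,C=grab('wrist');cv2.imwrite('pics/w3.png',im[:,:,::-1]);print(s['position'],s['wrist_force'],'TCP-46',D)
    d,r=dial(im,C,D);print('dial',d,r);print(needle(im,C,d),needle(im,C,D))
cv2.imwrite('pics/c3.png',im[60:360,120:520,::-1])
E
```

```text
[487.86911613 109.63533177  97.8507424 ] [ 0.56060851 -4.35571731  6.65664407] TCP-46 [503.52657544  66.38207793]
dial [501.63583374  63.56327057] 33.81895446777344
(np.float64(3.1204915927883405), 237) (np.float64(2.936262649630969), 237)
```

View pics/c3.png

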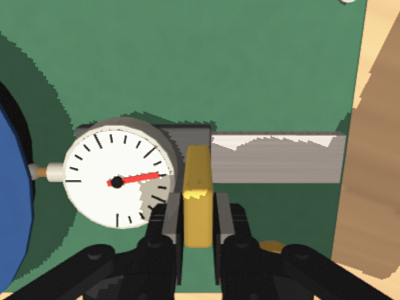

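The needle is now at about 2.95 rad, or 10 mm pressed. I need 3.5 mm less.

>>> step_arm([
  [0,0.2,0],
  [0,0.18,0],
  [0,0,0],
  [0,0,0],
], yaw=[0,0,0,0], gripper=[0,0,0,0])

```text
t: 5.42
position: [486.7, 112.9, 97.9]
ee_rot: [-3.137, 0.002, -2.795]
wrist_force: [-0.0, -5.6, 6.1]
opening: 12.9
finger_force: 33.0
```

```bash
cat >> h.py <<'E'
def needle2(im,C,D):
    """principal line of the red blob nearest D; sense from the far end relative to the black pivot; scale-free of D errors"""
    m=mask(im,(0,120,60),(8,255,255))|mask(im,(172,120,60),(180,255,255))
    ys,xs=np.nonzero(m);P=np.array([ray(C,p,64)[:2] for p in zip(xs,ys)]).reshape(-1,2)
    P=P[np.hypot(*(P-D).T)<34]
    if len(P)<6: return None
    vx,vy,_,_=cv2.fitLine(P.astype(np.float32),cv2.DIST_HUBER,0,.01,.01).ravel()
    v=np.array([vx,vy]);v*=np.sign(v@(P.mean(0)-D)) 
    return (np.arctan2(-U[1],-U[0])-np.arctan2(v[1],v[0]))%(2*np.pi)/.3,len(P)
E
python3 - <<'E'
from h import *
im=cv2.imread('pics/w3.png')[:,:,::-1].copy()
s,im2,C=grab('wrist')
D=np.array([501.6,63.6]);print('old frame approx',needle2(im,C,D))
print(s['position'],s['wrist_force'],needle2(im2,C,D+3*U))
m=mask(im2,(0,120,60),(8,255,255))|mask(im2,(172,120,60),(180,255,255));print(blobs(m,20))
E
```

```text
old frame approx (np.float64(9.870161852130758), 237)
[486.69395207 112.87928776  97.8558779 ] [-0.0400976  -5.64577874  6.08004227] (np.float64(6.434414228687153), 210)
[(np.int32(190), array([243.8, 220.7]), array([236, 204,  16,  35], dtype=int32)), (np.int32(20), array([234.6, 248.8]), array([232, 247,   6,   5], dtype=int32))]
```

That's 6.43 mm, inside the 5.3–8 range. I'll release, rise, and head for the crank.

>>> step_arm([
  [0,0,0],
  [0,0,0],
  [0,0,0],
  [0,0,-2.5],
  [0,0,-2.5],
  [0,0,-3],
  [0,0,-3],
  [0,0,0],
], yaw=[0,0,0,0,0,0,0,0], gripper=[0.6,1,1,1,1,1,1,1])

```text
t: 6.48
position: [486.8, 114.9, 208.9]
ee_rot: [-3.141, 0.004, -2.793]
wrist_force: [-0.1, 0.7, -0.0]
opening: 85.5
finger_force: 0.0
```

```bash
python3 - <<'E'
from h import *
s,im,C=grab('wrist');cv2.imwrite('pics/w4.png',im[:,:,::-1])
d,r=dial(im,C,np.array([500.,67.]));print(s['position'],'dial',d,r,needle2(im,C,d))
m=mask(im,(0,120,60),(8,255,255))|mask(im,(172,120,60),(180,255,255))
for q in blobs(m,20):print(q)
A=np.array([559,-83.7]);print('dial dist',np.linalg.norm(d-A),np.rad2deg(np.arctan2(*(d-A)[::-1])))
# yaw schedule
D=np.array([*(A+np.linalg.norm(d-A)*U),64]);w=optics.camera_params('wrist')
for th in range(-70,291,20):
    t=np.deg2rad(th);p=np.array([*(A+65*np.array([np.cos(t),np.sin(t)])),106]);ok=[]
    for y in range(150,271,5):
        Cm=cam('wrist',{'ee_rot':[np.pi,0,np.deg2rad(y)],'position':p})
        ring=[proj(Cm,D+[28*np.cos(a),28*np.sin(a),0]) for a in np.linspace(0,6.28,12)]
        mar=min(min(q[0],640-q[0],q[1],400-q[1]) for q in ring)
        cl=9e9
        for z in np.linspace(64,150,20)[0:]:
            f=(z-64)/(Cm[2][2]-64);q=D[:2]+(Cm[2]-D)[:2]*f-p[:2]
            yy=np.deg2rad(y);l=[np.cos(yy)*q[0]+np.sin(yy)*q[1],np.sin(yy)*q[0]-np.cos(yy)*q[1]]
            cl=min(cl,max(abs(l[0])-15,abs(l[1])-35) if z<145 else max(abs(l[0])-38,abs(l[1])-43))
        if mar>-25 and cl>-5: ok.append((y,int(mar),int(cl)))
    print(th,sorted(ok,key=lambda o:-min(o[1],20)-min(o[2]*2,20))[:4])
E
```

```text
[486.75911094 114.94480103 208.90673999] dial [501.80621338  66.2470932 ] 34.74734115600586 (np.float64(6.42736419130312), 87)
(np.int32(77), array([268.1, 174.4]), array([263, 163,  11,  24], dtype=int32))
dial dist 160.48445403650067 110.87817384536908
-70 [(230, -18, 60)]
-50 [(235, -14, 59)]
-30 [(240, -8, 56), (235, -19, 60)]
-10 [(245, -1, 50), (240, -3, 54), (250, -17, 45), (235, -21, 57)]
10 [(245, 21, 44), (240, 5, 48), (250, 5, 41), (235, -9, 50)]
30 [(240, 26, 38), (245, 39, 36), (250, 25, 33), (235, 14, 40)]
50 [(190, 37, 39), (195, 32, 33), (200, 26, 27), (205, 23, 26)]
70 [(175, 22, 43), (180, 41, 39), (185, 57, 34), (190, 75, 30)]
90 [(160, 29, 41), (165, 42, 38), (170, 56, 34), (175, 72, 31)]
110 [(150, 48, 37), (155, 60, 34), (160, 72, 30), (165, 86, 27)]
130 [(150, 73, 31), (155, 87, 26), (160, 102, 22), (165, 97, 18)]
150 [(150, 72, 28), (155, 68, 23), (160, 66, 18), (165, 63, 17)]
170 [(150, 28, 31), (155, 25, 25), (160, 24, 27), (165, 23, 29)]
190 [(195, 30, 38), (200, 37, 35), (205, 21, 32), (190, 19, 40)]
210 [(205, 19, 44), (200, 7, 47), (210, 2, 40), (195, -6, 50)]
230 [(210, 5, 52), (215, -10, 47), (205, -12, 55)]
250 [(215, -9, 58), (220, -17, 53)]
270 [(225, -19, 58), (220, -20, 63)]
290 [(230, -18, 60)]
```

Still 6.43 mm after release. Now I'll hover over the crank.

```bash
python3 -c "
from h import *
plan([(581.3,-144.6,190,np.deg2rad(230))],1,step=35)"
```

```text
8 "translation": [[-0.01, -3.46, 0.22], [0.21, -3.45, 0.21], [0.44, -3.42, 0.22], [0.66, -3.4, 0.22], [0.88, -3.34, 0.21], [1.1, -3.27, 0.22], [1.31, -3.2, 0.22], [1.52, -3.11, 0.21]] "yaw": [-0.066, -0.065, -0.066, -0.065, -0.066, -0.065, -0.066, -0.065] "gripper": [1, 1, 1, 1, 1, 1, 1, 1] end [ 581.3 -144.6  190. ] -2.269
```

>>> step_arm([
  [0,-3.46,0.22],
  [0.21,-3.45,0.21],
  [0.44,-3.42,0.22],
  [0.66,-3.4,0.22],
  [0.88,-3.34,0.21],
  [1.1,-3.27,0.22],
  [1.31,-3.2,0.22],
  [1.52,-3.11,0.21],
  [0,0,0],
  [0,0,0],
], yaw=[-0.066,-0.065,-0.066,-0.065,-0.066,-0.065,-0.066,-0.065,0,0], gripper=[1,1,1,1,1,1,1,1,1,1])

```text
t: 7.78
position: [579.6, -144.3, 188.0]
ee_rot: [3.139, -0.001, -2.27]
wrist_force: [0.0, 0.3, -0.9]
opening: 85.6
finger_force: 0.0
```

```bash
python3 - <<'E'
from h import *
s,im,C=grab('wrist');cv2.imwrite('pics/w5.png',im[:,:,::-1]);print(s['position'],s['ee_rot'])
m=mask(im,(0,120,50),(8,255,255))|mask(im,(172,120,50),(180,255,255))
for q in blobs(m,20):print(q,ray(C,q[1],97.5).round(1),ray(C,q[1],120).round(1),ray(C,q[1],64).round(1))
print(needle2(im,C,np.array([501.8,66.2])))
# hub nut: bright disc
for q in blobs(mask(im,(0,0,110),(180,70,255)),300): print('w',q,ray(C,q[1],76).round(1))
E
```

```text
[ 579.6036504  -144.29268658  187.9658503 ] [ 3.13870271e+00 -5.05004204e-04 -2.27008907e+00]
(np.int32(788), array([314.3, 213.1]), array([301, 193,  27,  43], dtype=int32)) [ 583.4 -144.8   97.5] [ 578.2 -150.7  120. ] [ 591.2 -136.    64. ]
(np.int32(84), array([543. , 306.7]), array([532, 300,  23,  15], dtype=int32)) [495.3  32.5  97.5] [498.7   9.5 120. ] [490.4  66.9  64. ]
(np.float64(6.452589671700663), 95)
w (np.int32(1673), array([385. , 238.5]), array([362, 216,  47,  46], dtype=int32)) [558.7 -85.6  76. ]
w (np.int32(2619), array([528. , 310.3]), array([493, 283,  70,  58], dtype=int32)) [503.9  49.4  76. ]
w (np.int32(623), array([594.5, 329.3]), array([566, 309,  53,  40], dtype=int32)) [468.5 105.2  76. ]
```

View pics/w5.png

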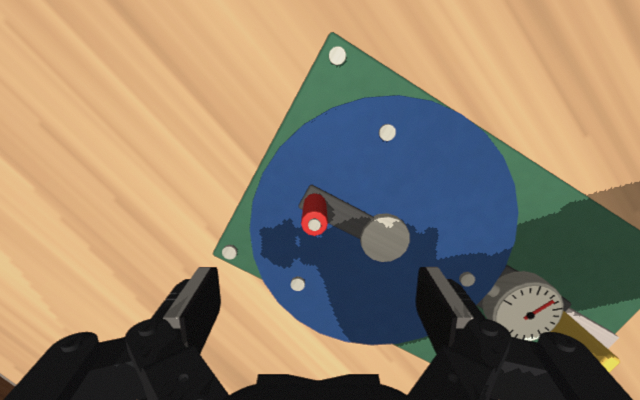

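The crank's top is at pixel (314,224), the hub at (385,238) and the dial at (530,315). The crank works out at about (581.3,-145.8). I'll descend and close on it.

>>> step_arm([
  [0,-0.23,2],
  [0,0,2],
  [0,0,2],
  [0,0,2],
  [0,0,0],
  [0,0,0],
  [0,0,0],
  [0,0,0],
  [0,0,0],
  [0,0,0],
], yaw=[0,0,0,0,0,0,0,0,0,0], gripper=[1,1,1,1,0.7,0.4,0.2,0,0,0], newtons=40)

```text
t: 9.07
position: [582.1, -145.5, 110.7]
ee_rot: [3.141, 0.001, -2.269]
wrist_force: [-3.0, 3.2, 6.4]
opening: 15.6
finger_force: 39.0
```

```bash
cat >> h.py <<'E'
A=np.array([559,-84.6]);RAD=65.1
YT=[-70,-50,-30,-10,10,30,50,70,90,110,130,150,170,190,210,230,250,270,290]
YY=[230,235,240,245,245,235,215,200,197,195,195,195,197,200,205,210,217,223,230]
def arc(t0,t1,n,p0,yaw0,z=106,yaw=None):
    w=[]
    for t in np.linspace(t0,t1,n+1)[1:]:
        r=np.deg2rad(t);y=np.interp((t+70)%360-70,YT,YY) if yaw is None else yaw
        w.append((*(A+RAD*np.array([np.cos(r),np.sin(r)])),z,np.deg2rad(y)))
    plan(w,0,p0,yaw0,step=62,dyaw=.18)
def look():
    s,im,C=grab('wrist');v=s['position'][:2]-A
    print('t',s['t'],'crank',np.rad2deg(np.arctan2(v[1],v[0])).round(2),'r',np.hypot(*v).round(1),'z',s['position'][2].round(1),'F',s['wrist_force'].round(1),'mm',needle2(im,C,np.array([501.8,66.2])))
    return im
E
python3 - <<'E'
from h import *
look();s=state();print(s['position'],s['ee_rot'],s['opening'])
arc(-70,-10,10,(581.3,-145.8,106),-2.27)
E
```

```text
t 9.075 crank -69.24 r 65.1 z 110.7 F [-3.   3.2  6.4] mm (np.float64(6.446301779041157), 163)
[ 582.0852771  -145.48822241  110.65692249] [ 3.14099862e+00  1.38527336e-03 -2.26888613e+00] 15.80738184558705
10 "translation": [[-0.61, -0.3, -0.0], [-0.63, -0.26, -0.0], [-0.64, -0.22, -0.0], [-0.67, -0.15, -0.0], [-0.67, -0.11, -0.0], [-0.68, -0.05, -0.0], [-0.68, -0.0, -0.0], [-0.68, 0.05, -0.0], [-0.67, 0.11, -0.0], [-0.67, 0.15, -0.0]] "yaw": [-0.027, -0.026, -0.027, -0.026, -0.026, -0.026, -0.026, -0.027, -0.026, -0.026] "gripper": [0, 0, 0, 0, 0, 0, 0, 0, 0, 0] end [623.2 -95.9 106. ] -2.007
```

>>> step_arm([
  [-0.61,-0.3,0],
  [-0.63,-0.26,0],
  [-0.64,-0.22,0],
], yaw=[-0.027,-0.026,-0.027], gripper=[0,0,0])

```text
t: 9.5
position: [598.5, -136.2, 110.6]
ee_rot: [3.139, -0.001, -2.189]
wrist_force: [-7.2, 2.1, 8.6]
opening: 15.5
finger_force: 39.3
```

```bash
python3 -c "
from h import *
look()"
```

```text
t 9.5 crank -52.6 r 65.0 z 110.6 F [-7.2  2.1  8.6] mm (np.float64(6.437727452208068), 161)
```

>>> step_arm([
  [-0.67,-0.15,0],
  [-0.67,-0.11,0],
  [-0.68,-0.05,0],
], yaw=[-0.026,-0.026,-0.026], gripper=[0,0,0])

```text
t: 9.93
position: [612.1, -121.8, 110.7]
ee_rot: [3.14, -0.002, -2.111]
wrist_force: [-7.7, -0.6, 8.9]
opening: 15.8
finger_force: 39.4
```

```bash
python3 -c "
from h import *
look()"
```

```text
t 9.925 crank -35.0 r 64.8 z 110.7 F [-7.7 -0.6  8.9] mm (np.float64(6.479523818581766), 163)
```

>>> step_arm([
  [-0.68,0,0],
  [-0.68,0.05,0],
  [-0.67,0.11,0],
  [-0.67,0.15,0],
], yaw=[-0.026,-0.027,-0.026,-0.026], gripper=[0,0,0,0])

```text
t: 10.48
position: [622.3, -97.6, 110.6]
ee_rot: [3.14, -0.004, -2.007]
wrist_force: [-8.4, -3.2, 7.6]
opening: 15.6
finger_force: 39.3
```

```bash
python3 -c "
from h import *
look()
P=(623.2,-95.9,106)
arc(-10,290,50,P,-2.007)"
```

```text
t 10.475 crank -11.59 r 64.6 z 110.6 F [-8.4 -3.2  7.6] mm (np.float64(6.43105570563621), 172)
50 "translation": [[-0.64, 0.22, -0.0], [-0.63, 0.28, -0.0], [-0.59, 0.34, -0.0], [-0.55, 0.4, -0.0], [-0.49, 0.47, -0.0], [-0.41, 0.54, -0.0], [-0.32, 0.61, -0.0], [-0.21, 0.64, -0.0], [-0.07, 0.68, -0.0], [0.07, 0.68, -0.0], [0.21, 0.65, -0.0], [0.33, 0.6, -0.0], [0.43, 0.52, -0.0], [0.51, 0.45, -0.0], [0.58, 0.36, -0.0], [0.61, 0.3, -0.0], [0.65, 0.21, -0.0], [0.67, 0.14, -0.0], [0.68, 0.07, -0.0], [0.68, -0.02, -0.0], [0.67, -0.1, -0.0], [0.66, -0.16, -0.0], [0.64, -0.23, -0.0], [0.62, -0.3, -0.0], [0.57, -0.36, -0.0], [0.54, -0.42, -0.0], [0.49, -0.48, -0.0], [0.44, -0.52, -0.0], [0.39, -0.56, -0.0], [0.33, -0.59, -0.0], [0.28, -0.62, -0.0], [0.22, -0.65, -0.0], [0.16, -0.66, -0.0], [0.11, -0.67, -0.0], [0.04, -0.68, -0.0], [-0.0, -0.68, -0.0], [-0.06, -0.68, -0.0], [-0.11, -0.68, -0.0], [-0.17, -0.66, -0.0], [-0.21, -0.64, -0.0], [-0.27, -0.63, -0.0], [-0.31, -0.61, -0.0], [-0.35, -0.58, -0.0], [-0.39, -0.56, -0.0], [-0.42, -0.53, -0.0], [-0.47, -0.5, -0.0], [-0.5, -0.47, -0.0], [-0.53, -0.42, -0.0], [-0.56, -0.39, -0.0], [-0.58, -0.35, -0.0]] "yaw": [0.0, 0.0, 0.0, 0.035, 0.052, 0.053, 0.07, 0.104, 0.105, 0.105, 0.078, 0.079, 0.078, 0.037, 0.016, 0.015, 0.014, 0.011, 0.01, 0.011, -0.0, -0.0, -0.0, -0.0, -0.0, -0.0, -0.004, -0.01, -0.011, -0.01, -0.016, -0.016, -0.015, -0.023, -0.026, -0.026, -0.026, -0.027, -0.026, -0.026, -0.037, -0.036, -0.037, -0.033, -0.032, -0.031, -0.033, -0.037, -0.036, -0.037] "gripper": [0, 0, 0, 0, 0, 0, 0, 0, 0, 0, 0, 0, 0, 0, 0, 0, 0, 0, 0, 0, 0, 0, 0, 0, 0, 0, 0, 0, 0, 0, 0, 0, 0, 0, 0, 0, 0, 0, 0, 0, 0, 0, 0, 0, 0, 0, 0, 0, 0, 0] end [ 581.2 -145.8  106. ] -2.269
```

It works: 6.44 mm is the base radius. I'll continue round in short arcs with readings.

>>> step_arm([
  [-0.64,0.22,0],
  [-0.63,0.28,0],
  [-0.59,0.34,0],
], yaw=[0,0,0], gripper=[0,0,0])

```text
t: 10.9
position: [623.1, -78.0, 110.7]
ee_rot: [-3.142, -0.004, -2.008]
wrist_force: [-6.3, -5.3, 7.4]
opening: 15.9
finger_force: 39.2
```

```bash
python3 -c "
from h import *
look()"
```

```text
t 10.9 crank 5.92 r 64.4 z 110.7 F [-6.3 -5.3  7.4] mm (np.float64(6.463885943978495), 180)
```

>>> step_arm([
  [-0.55,0.4,0],
  [-0.49,0.47,0],
], yaw=[0.035,0.052], gripper=[0,0])

```text
t: 11.2
position: [620.3, -65.5, 110.7]
ee_rot: [-3.14, -0.005, -2.097]
wrist_force: [-5.2, -9.0, 5.7]
opening: 16.1
finger_force: 39.1
```

```bash
python3 -c "
from h import *
look()"
```

```text
t 11.2 crank 17.31 r 64.2 z 110.7 F [-5.2 -9.   5.7] mm (np.float64(8.044898351917135), 179)
```

>>> step_arm([
  [-0.41,0.54,0],
  [-0.32,0.61,0],
], yaw=[0.053,0.07], gripper=[0,0])

```text
t: 11.5
position: [615.0, -53.6, 110.7]
ee_rot: [-3.138, -0.004, -2.221]
wrist_force: [-2.9, -8.1, 3.5]
opening: 15.4
finger_force: 39.1
```

```bash
python3 -c "
from h import *
look()"
```

```text
t 11.5 crank 28.98 r 64.1 z 110.7 F [-2.9 -8.1  3.5] mm (np.float64(9.88694572537091), 176)
```

>>> step_arm([
  [-0.21,0.64,0],
  [-0.07,0.68,0],
], yaw=[0.104,0.105], gripper=[0,0])

```text
t: 11.8
position: [607.4, -42.6, 110.7]
ee_rot: [-3.136, -0.002, -2.431]
wrist_force: [0.0, -7.0, 2.4]
opening: 15.8
finger_force: 39.1
```

```bash
python3 -c "
from h import *
look()"
```

```text
t 11.8 crank 40.92 r 64.1 z 110.7 F [ 0.  -7.   2.4] mm (np.float64(8.85001723059959), 223)
```

>>> step_arm([
  [0.07,0.68,0],
  [0.21,0.65,0],
  [0.33,0.6,0],
], yaw=[0.105,0.078,0.079], gripper=[0,0,0])

```text
t: 12.22
position: [592.4, -29.6, 110.8]
ee_rot: [-3.136, 0.003, -2.691]
wrist_force: [3.9, -3.8, -0.3]
opening: 16.2
finger_force: 39.1
```

```bash
python3 -c "
from h import *
look()"
```

```text
t 12.225 crank 58.73 r 64.4 z 110.8 F [ 3.9 -3.8 -0.3] mm (np.float64(6.484662533690002), 277)
```

>>> step_arm([
  [0.43,0.52,0],
  [0.51,0.45,0],
  [0.58,0.36,0],
], yaw=[0.078,0.037,0.016], gripper=[0,0,0])

```text
t: 12.65
position: [574.0, -21.5, 110.8]
ee_rot: [-3.139, 0.006, -2.818]
wrist_force: [6.2, -0.6, 0.4]
opening: 16.0
finger_force: 39.2
```

```bash
python3 -c "
from h import *
cv2.imwrite('pics/w6.png',look()[:,:,::-1])"
```

```text
t 12.65 crank 76.6 r 64.9 z 110.8 F [ 6.2 -0.6  0.4] mm (np.float64(6.439181010811991), 266)
```

There's a small lump (about 3.5 mm) near crank 31°. Continuing.

>>> step_arm([
  [0.61,0.3,0],
  [0.65,0.21,0],
], yaw=[0.015,0.014], gripper=[0,0])

```text
t: 12.95
position: [560.3, -19.4, 110.7]
ee_rot: [3.141, 0.006, -2.846]
wrist_force: [5.9, 4.2, 1.1]
opening: 15.7
finger_force: 39.5
```

```bash
python3 -c "
from h import *
look()"
```

```text
t 12.95 crank 88.88 r 65.2 z 110.7 F [5.9 4.2 1.1] mm (np.float64(6.40399837582257), 253)
```

>>> step_arm([
  [0.67,0.14,0],
  [0.68,0.07,0],
], yaw=[0.011,0.01], gripper=[0,0])

```text
t: 13.25
position: [546.2, -20.4, 110.7]
ee_rot: [3.139, 0.006, -2.867]
wrist_force: [4.9, 6.9, 3.6]
opening: 15.9
finger_force: 39.6
```

```bash
python3 -c "
from h import *
look()"
```

```text
t 13.25 crank 101.29 r 65.5 z 110.7 F [4.9 6.9 3.6] mm (np.float64(6.439492544422016), 239)
```

>>> step_arm([
  [0.68,-0.02,0],
  [0.67,-0.1,0],
], yaw=[0.011,0], gripper=[0,0])

```text
t: 13.55
position: [532.6, -24.3, 110.7]
ee_rot: [3.138, 0.005, -2.877]
wrist_force: [2.2, 9.1, 5.6]
opening: 16.0
finger_force: 39.9
```

```bash
python3 -c "
from h import *
look()"
```

```text
t 13.55 crank 113.62 r 65.8 z 110.7 F [2.2 9.1 5.6] mm (np.float64(6.442590396493143), 224)
```

>>> step_arm([
  [0.66,-0.16,0],
  [0.64,-0.23,0],
], yaw=[0,0], gripper=[0,0])

```text
t: 13.85
position: [520.5, -31.0, 110.6]
ee_rot: [3.136, 0.004, -2.876]
wrist_force: [0.9, 11.6, 7.4]
opening: 15.6
finger_force: 40.2
```

```bash
python3 -c "
from h import *
look()"
```

```text
t 13.85 crank 125.71 r 66.0 z 110.6 F [ 0.9 11.6  7.4] mm (np.float64(8.087493420530823), 227)
```

>>> step_arm([
  [0.62,-0.3,0],
  [0.57,-0.36,0],
], yaw=[0,0], gripper=[0,0])

```text
t: 14.15
position: [509.9, -40.1, 110.6]
ee_rot: [3.135, 0.003, -2.876]
wrist_force: [-1.8, 11.8, 9.4]
opening: 15.6
finger_force: 40.5
```

```bash
python3 -c "
from h import *
look()"
```

```text
t 14.15 crank 137.83 r 66.3 z 110.6 F [-1.8 11.8  9.4] mm (np.float64(12.450504939645), 175)
```

>>> step_arm([
  [0.54,-0.42,0],
  [0.49,-0.48,0],
], yaw=[0,-0.004], gripper=[0,0])

```text
t: 14.45
position: [501.3, -51.8, 110.5]
ee_rot: [3.136, 0.001, -2.872]
wrist_force: [-4.6, 10.1, 13.2]
opening: 15.6
finger_force: 40.7
```

```bash
python3 -c "
from h import *
look()"
```

```text
t 14.45 crank 150.4 r 66.4 z 110.5 F [-4.6 10.1 13.2] mm (np.float64(13.08421953607546), 160)
```

>>> step_arm([
  [0.44,-0.52,0],
  [0.39,-0.56,0],
], yaw=[-0.01,-0.011], gripper=[0,0])

```text
t: 14.75
position: [495.4, -65.1, 110.5]
ee_rot: [3.137, -0.001, -2.852]
wrist_force: [-6.9, 7.0, 14.5]
opening: 15.6
finger_force: 40.8
```

```bash
python3 -c "
from h import *
look()"
```

```text
t 14.75 crank 162.97 r 66.5 z 110.5 F [-6.9  7.  14.5] mm (np.float64(9.668616295744446), 195)
```

>>> step_arm([
  [0.33,-0.59,0],
  [0.28,-0.62,0],
], yaw=[-0.01,-0.016], gripper=[0,0])

```text
t: 15.05
position: [492.8, -78.9, 110.5]
ee_rot: [3.137, -0.002, -2.826]
wrist_force: [-8.4, 6.2, 14.2]
opening: 15.6
finger_force: 40.9
```

```bash
python3 -c "
from h import *
look()"
```

```text
t 15.05 crank 175.06 r 66.5 z 110.5 F [-8.4  6.2 14.2] mm (np.float64(6.465103468189106), 186)
```

The highest lump peaks near crank 146°. I'll complete the full turn and carry on counter-clockwise to approach it again, with the axis centre refined from the measured circle.

```bash
sed -i 's/^A=np.array.*/A=np.array([558,-84.4]);RAD=65.0/' h.py; python3 -c "
from h import *
r=np.deg2rad(176);p=np.array([559,-84.6])+65.1*np.array([np.cos(r),np.sin(r)])
arc(176,488,52,(*p,106),np.deg2rad(np.interp(176,YT,YY)),z=108.5)" | tr '"' '\n' | sed 's/-0.0\]/0]/g'
```

```text
52 
translation
: [[0.3, -0.6, -0.25], [0.16, -0.66, 0], [0.11, -0.67, 0], [0.04, -0.68, 0], [-0.0, -0.68, 0], [-0.06, -0.68, 0], [-0.12, -0.67, 0], [-0.16, -0.66, 0], [-0.22, -0.64, 0], [-0.26, -0.63, 0], [-0.31, -0.61, 0], [-0.35, -0.58, 0], [-0.39, -0.56, 0], [-0.42, -0.53, 0], [-0.47, -0.5, 0], [-0.5, -0.46, 0], [-0.53, -0.43, 0], [-0.55, -0.38, 0], [-0.59, -0.35, 0], [-0.6, -0.31, 0], [-0.63, -0.26, 0], [-0.65, -0.21, 0], [-0.66, -0.16, 0], [-0.67, -0.11, 0], [-0.68, -0.05, 0], [-0.68, -0.0, 0], [-0.68, 0.05, 0], [-0.67, 0.11, 0], [-0.66, 0.16, 0], [-0.65, 0.21, 0], [-0.62, 0.27, 0], [-0.59, 0.34, 0], [-0.55, 0.4, 0], [-0.49, 0.48, 0], [-0.41, 0.54, 0], [-0.32, 0.6, 0], [-0.21, 0.65, 0], [-0.07, 0.67, 0], [0.07, 0.68, 0], [0.21, 0.65, 0], [0.32, 0.6, 0], [0.43, 0.52, 0], [0.52, 0.45, 0], [0.57, 0.36, 0], [0.62, 0.29, 0], [0.64, 0.22, 0], [0.67, 0.14, 0], [0.68, 0.06, 0], [0.68, -0.02, 0], [0.67, -0.09, 0], [0.66, -0.17, 0], [0.64, -0.23, 0]] 
yaw
: [-0.016, -0.015, -0.023, -0.026, -0.026, -0.027, -0.026, -0.026, -0.026, -0.037, -0.036, -0.037, -0.033, -0.032, -0.031, -0.033, -0.037, -0.037, -0.036, -0.026, -0.027, -0.026, -0.026, -0.026, -0.026, -0.027, -0.026, -0.026, -0.026, -0.0, -0.0, -0.0, 0.035, 0.052, 0.053, 0.069, 0.105, 0.105, 0.105, 0.078, 0.079, 0.078, 0.037, 0.016, 0.015, 0.014, 0.011, 0.01, 0.011, -0.0, -0.0, 0] 
gripper
: [0, 0, 0, 0, 0, 0, 0, 0, 0, 0, 0, 0, 0, 0, 0, 0, 0, 0, 0, 0, 0, 0, 0, 0, 0, 0, 0, 0, 0, 0, 0, 0, 0, 0, 0, 0, 0, 0, 0, 0, 0, 0, 0, 0, 0, 0, 0, 0, 0, 0, 0, 0] end [518.  -33.2 108.5] 3.403
```

>>> step_arm([
  [0.3,-0.6,-0.25],
  [0.16,-0.66,0],
  [0.11,-0.67,0],
  [0.04,-0.68,0],
  [0,-0.68,0],
  [-0.06,-0.68,0],
  [-0.12,-0.67,0],
], yaw=[-0.016,-0.015,-0.023,-0.026,-0.026,-0.027,-0.026], gripper=[0,0,0,0,0,0,0])

```text
t: 15.98
position: [505.1, -123.3, 110.7]
ee_rot: [3.136, -0.003, -2.667]
wrist_force: [-3.5, 3.8, -0.3]
opening: 15.5
finger_force: 40.7
```

```bash
python3 -c "
from h import *
look()"
```

```text
t 15.975 crank -143.69 r 65.6 z 110.7 F [-3.5  3.8 -0.3] mm (np.float64(6.474174500395324), 167)
```

>>> step_arm([
  [-0.16,-0.66,0],
  [-0.22,-0.64,0],
  [-0.26,-0.63,0],
], yaw=[-0.026,-0.026,-0.037], gripper=[0,0,0])

```text
t: 16.4
position: [520.0, -137.8, 110.8]
ee_rot: [3.137, -0.004, -2.579]
wrist_force: [-4.3, 2.1, 0.2]
opening: 15.6
finger_force: 40.8
```

```bash
python3 -c "
from h import *
look()"
```

```text
t 16.4 crank -125.47 r 65.5 z 110.8 F [-4.3  2.1  0.2] mm (np.float64(6.437113127002583), 169)
```

>>> step_arm([
  [-0.31,-0.61,0],
  [-0.35,-0.58,0],
  [-0.39,-0.56,0],
  [-0.42,-0.53,0],
], yaw=[-0.036,-0.037,-0.033,-0.032], gripper=[0,0,0,0])

```text
t: 16.95
position: [544.7, -148.5, 110.8]
ee_rot: [3.137, -0.004, -2.442]
wrist_force: [-7.0, 1.0, -1.6]
opening: 15.8
finger_force: 40.8
```

```bash
python3 -c "
from h import *
look()"
```

```text
t 16.95 crank -101.7 r 65.4 z 110.8 F [-7.   1.  -1.6] mm (np.float64(8.828980764636862), 154)
```

>>> step_arm([
  [-0.47,-0.5,0],
  [-0.5,-0.46,0],
  [-0.53,-0.43,0],
  [-0.55,-0.38,0],
  [-0.59,-0.35,0],
], yaw=[-0.031,-0.033,-0.037,-0.037,-0.036], gripper=[0,0,0,0,0])

```text
t: 17.62
position: [579.6, -146.2, 110.8]
ee_rot: [3.139, -0.003, -2.268]
wrist_force: [-4.2, -1.1, -4.3]
opening: 15.6
finger_force: 40.5
```

```bash
python3 -c "
from h import *
look()"
```

```text
t 17.625 crank -70.78 r 65.5 z 110.8 F [-4.2 -1.1 -4.3] mm (np.float64(6.491276265074279), 157)
```

>>> step_arm([
  [-0.6,-0.31,0],
  [-0.63,-0.26,0],
  [-0.65,-0.21,0],
  [-0.66,-0.16,0],
  [-0.67,-0.11,0],
  [-0.68,-0.05,0],
  [-0.68,0,0],
  [-0.68,0.05,0],
  [-0.67,0.11,0],
  [-0.66,0.16,0],
], yaw=[-0.026,-0.027,-0.026,-0.026,-0.026,-0.026,-0.027,-0.026,-0.026,-0.026], gripper=[0,0,0,0,0,0,0,0,0,0])

```text
t: 18.92
position: [622.2, -97.1, 110.9]
ee_rot: [3.14, -0.003, -2.007]
wrist_force: [-3.3, -5.0, -6.6]
opening: 15.5
finger_force: 40.3
```

```bash
python3 -c "
from h import *
look()"
```

```text
t 18.925 crank -11.22 r 65.4 z 110.9 F [-3.3 -5.  -6.6] mm (np.float64(6.504188220589823), 166)
```

The full turn is done, and the third lump showed up near -100°. On to the high spot.

>>> step_arm([
  [-0.62,0.27,0.1],
  [-0.59,0.34,0],
  [-0.55,0.4,0],
  [-0.49,0.48,0],
  [-0.41,0.54,0],
  [-0.32,0.6,0],
  [-0.21,0.65,0],
  [-0.07,0.67,0],
  [0.07,0.68,0],
  [0.21,0.65,0],
  [0.32,0.6,0],
], yaw=[0,0,0.035,0.052,0.053,0.069,0.105,0.105,0.105,0.078,0.079], gripper=[0,0,0,0,0,0,0,0,0,0,0])

```text
t: 20.35
position: [593.7, -31.4, 111.0]
ee_rot: [3.141, 0.012, -2.688]
wrist_force: [12.4, 9.3, -14.0]
opening: 15.7
finger_force: 39.6
```

>>> step_arm([
  [0.43,0.52,0],
  [0.52,0.45,0],
  [0.57,0.36,0],
  [0.62,0.29,0],
  [0.64,0.22,0],
  [0.67,0.14,0],
  [0.68,0.06,0],
  [0.68,-0.02,0],
  [0.67,-0.09,0],
  [0.66,-0.17,0],
  [0.64,-0.23,0],
  [0,0,0],
], yaw=[0.078,0.037,0.016,0.015,0.014,0.011,0.01,0.011,0,0,0,0], gripper=[0,0,0,0,0,0,0,0,0,0,0,0])

```text
t: 21.85
position: [514.7, -35.8, 110.7]
ee_rot: [3.132, -0.002, -2.877]
wrist_force: [-9.8, 12.9, 3.4]
opening: 15.6
finger_force: 41.5
```

```bash
python3 -c "
from h import *
look();print(state()['position'],state()['ee_rot'])
from scipy.optimize import curve_fit
O=np.array([[520.5,-31,8.087],[509.9,-40.1,12.45],[501.3,-51.8,13.084],[495.4,-65.1,9.669]])
v=O[:,:2]-A;t=np.rad2deg(np.arctan2(v[:,1],v[:,0]));print(t)
f=lambda t,c,w,h:6.44+h/2*(1+np.cos(2*np.pi*np.clip((t-c)/w,-.5,.5)))
print(curve_fit(f,t,O[:,2],[146,45,7])[0])
r=np.deg2rad(128);p=A+65*np.array([np.cos(r),np.sin(r)])
arc(128,152,8,(*p,107.5),3.403,z=107.5,yaw=195)"
```

```text
t 21.85 crank 131.71 r 65.1 z 110.7 F [-9.8 12.9  3.4] mm (np.float64(10.968620619068014), 195)
[514.71429253 -35.84790682 110.70650688] [ 3.13151920e+00 -2.35434611e-03 -2.87697411e+00]
[125.07834146 137.35499286 150.10299676 162.86511852]
[146.02543215  62.85089368   7.08793727]
8 "translation": [[0.31, -0.14, -0.0], [0.3, -0.16, -0.0], [0.29, -0.17, -0.0], [0.29, -0.19, -0.0], [0.27, -0.2, -0.0], [0.26, -0.22, -0.0], [0.26, -0.23, -0.0], [0.23, -0.24, -0.0]] "yaw": [-0.0, -0.0, -0.0, -0.0, -0.0, -0.0, -0.0, -0.0] "gripper": [0, 0, 0, 0, 0, 0, 0, 0] end [500.6 -53.9 107.5] 3.403
```

>>> step_arm([
  [0.31,-0.14,0],
  [0.3,-0.16,0],
  [0,0,0],
], yaw=[0,0,0], gripper=[0,0,0])

```text
t: 22.28
position: [509.9, -40.5, 110.7]
ee_rot: [3.132, -0.002, -2.877]
wrist_force: [-9.1, 11.9, 3.3]
opening: 15.3
finger_force: 41.5
```

```bash
python3 -c "
from h import *
look()"
```

```text
t 22.275 crank 137.6 r 65.1 z 110.7 F [-9.1 11.9  3.3] mm (np.float64(12.569314083347189), 169)
```

>>> step_arm([
  [0.29,-0.17,0],
  [0.29,-0.19,0],
  [0,0,0],
], yaw=[0,0,0], gripper=[0,0,0])

```text
t: 22.7
position: [505.2, -46.1, 110.7]
ee_rot: [3.133, -0.003, -2.878]
wrist_force: [-9.7, 9.8, 4.2]
opening: 15.9
finger_force: 41.5
```

```bash
python3 -c "
from h import *
look()"
```

```text
t 22.7 crank 144.09 r 65.2 z 110.7 F [-9.7  9.8  4.2] mm (np.float64(13.29905573615379), 161)
```

>>> step_arm([
  [0.27,-0.2,0],
  [0,0,0],
], yaw=[0,0], gripper=[0,0])

```text
t: 23.0
position: [503.1, -49.1, 110.7]
ee_rot: [3.134, -0.003, -2.878]
wrist_force: [-9.3, 8.8, 3.6]
opening: 15.6
finger_force: 41.5
```

```bash
python3 -c "
from h import *
look()"
```

```text
t 23.0 crank 147.26 r 65.3 z 110.7 F [-9.3  8.8  3.6] mm (np.float64(13.272161723066834), 178)
```

>>> step_arm([
  [0.26,-0.22,0],
  [0,0,0],
], yaw=[0,0], gripper=[0,0])

```text
t: 23.3
position: [501.2, -52.2, 110.7]
ee_rot: [3.135, -0.003, -2.878]
wrist_force: [-9.4, 7.7, 2.3]
opening: 15.7
finger_force: 41.4
```

```bash
python3 -c "
from h import *
look()"
```

```text
t 23.3 crank 150.5 r 65.3 z 110.7 F [-9.4  7.7  2.3] mm (np.float64(13.016253551730978), 166)
```

>>> step_arm([
  [0.26,-0.23,0],
  [0.23,-0.24,0],
  [0.22,-0.25,0],
  [0.21,-0.26,0],
  [0,0,0],
], yaw=[0,0,0,0,0], gripper=[0,0,0,0,0])

```text
t: 23.98
position: [495.3, -65.4, 110.7]
ee_rot: [3.137, -0.003, -2.879]
wrist_force: [-8.1, 2.9, 1.2]
opening: 15.4
finger_force: 41.2
```

```bash
python3 -c "
from h import *
look()"
```

```text
t 23.975 crank 163.17 r 65.5 z 110.7 F [-8.1  2.9  1.2] mm (np.float64(9.455884934355286), 196)
```

The peak works out at crank 145.6°, from the symmetric flanks and the top. I'll go back a little and approach it again in the same direction.

>>> step_arm([
  [-0.21,0.26,0],
  [-0.22,0.25,0],
  [-0.23,0.24,0],
  [-0.26,0.23,0],
  [-0.26,0.22,0],
  [-0.27,0.2,0],
  [-0.29,0.19,0],
  [-0.29,0.17,0],
  [0,0,0],
  [0.29,-0.17,0],
  [0.29,-0.19,0],
  [0.13,-0.1,0],
  [0,0,0],
  [0,0,0],
], yaw=[0,0,0,0,0,0,0,0,0,0,0,0,0,0], gripper=[0,0,0,0,0,0,0,0,0,0,0,0,0,0])

```text
t: 25.78
position: [504.3, -47.3, 110.7]
ee_rot: [3.133, -0.002, -2.877]
wrist_force: [-8.5, 10.5, 3.0]
opening: 15.9
finger_force: 41.5
```

```bash
python3 -c "
from h import *
look()"
```

```text
t 25.775 crank 145.31 r 65.2 z 110.7 F [-8.5 10.5  3. ] mm (np.float64(13.269914627958801), 177)
```

Aligned at 145.3° and 13.27 mm. I'll relieve the side load before opening.

>>> step_arm([
  [0.06,0.13,0],
  [0.05,0.13,0],
  [0,0,0],
], yaw=[0,0,0], gripper=[0,0,0])

```text
t: 26.2
position: [504.2, -47.0, 110.8]
ee_rot: [3.137, -0.001, -2.878]
wrist_force: [-5.0, 4.3, -1.8]
opening: 16.1
finger_force: 40.9
```

```bash
python3 -c "
from h import *
look()"
```

```text
t 26.2 crank 145.16 r 65.5 z 110.8 F [-5.   4.3 -1.8] mm (np.float64(13.297857682793804), 178)
```

Most of the load is gone. Releasing and rising.

>>> step_arm([
  [0.05,0.04,0],
  [0,0,0],
  [0,0,0],
  [0,0,0],
  [0,0,-2],
  [0,0,-2.5],
  [0,0,-2.5],
  [0,0,-2.5],
  [0,0,0],
], yaw=[0,0,0,0,0,0,0,0,0], gripper=[0,0.5,1,1,1,1,1,1,1])

```text
t: 27.38
position: [506.8, -49.4, 208.1]
ee_rot: [-3.139, 0.005, -2.88]
wrist_force: [0.1, 0.5, 0.5]
opening: 84.9
finger_force: 0.0
```

```bash
python3 -c "
from h import *
im=look();cv2.imwrite('pics/w9.png',im[:,:,::-1]);s=state();C=cam('wrist',s)
m=mask(im,(0,120,50),(8,255,255))|mask(im,(172,120,50),(180,255,255))
for q in blobs(m,20):
    p=ray(C,q[1],105)[:2]-A;print(q,np.hypot(*p),np.rad2deg(np.arctan2(p[1],p[0])))"
```

```text
t 27.375 crank 145.65 r 62.1 z 208.1 F [0.1 0.5 0.5] mm (np.float64(13.287863573322165), 85)
(np.int32(659), array([322.2, 200.8]), array([310, 183,  25,  38], dtype=int32)) 66.24991653644929 146.67262752256485
(np.int32(74), array([457.3, 228.2]), array([450, 220,  16,  17], dtype=int32)) 154.96748190946596 113.16629479987174
```

View pics/w9.png

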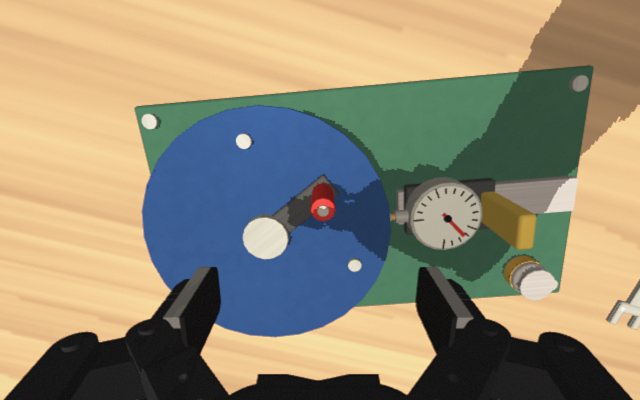

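The crank (323,208) is released and the needle (447,217) reads 13.29 mm, which is at the peak. The tin stands where it was and the robot touches nothing. Handing in.

```bash
python3 -c "
from workcell import order
print(order.finish_job())"
```

```text
the job is handed in; nothing more can be done
None
```

The job is handed in: the indicator was released at 6.4 mm pressed, and the wheel went more than a full turn counter-clockwise with the plunger pressed and not bottomed (13.3 mm most read). It stands with the highest spot at the plunger (13.3 mm read after release) and the crank free. In that turn I swung about 25° clockwise and back to find the peak, and my first push of the indicator overshot to about 15.4–16 mm, so it may have briefly bottomed before I backed off.

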